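# Set the mould clamp's preload and hold its tensioner arm back

## Robot

A 7-joint arm with a two-finger parallel gripper is mounted at the origin on the work surface. World frame = base frame: x ahead of the robot, y to its left, z up, the work surface at z = 0. Lengths are in mm, angles in rad, forces in N, time in s.
With the tool pointing down it reaches from about 425 to 800 mm from the base axis. Payload 8.3 kg.
Tool frame: the origin (TCP) lies at the very end of the fingers, on their centre line; the grasp point (between the pads) lies 19 mm behind it; z points along the fingers, y is the line along which they close (so a half turn about z gives the same grasp; the last joint's range is limited). The gripper opens to 85 mm and grips with 20 to 120 N. Pads are 22 mm wide; open, the fingers measure 114 mm over their backs; the gripper's body (76 mm by 85 mm) begins 54 mm behind the grasp point. The pads swing forward as they close: fully open they stand 13 mm farther back than shut.
Start: joints at [1.133, 0.383, 0.016, 1.37, -0.006, 1.388, -0.046], TCP at [228.839, -581.58, 231.279] pointing down, gripper open.
Joint ranges: [-2.95, 2.95], [-0.25, 2.06], [-1.52, 1.56], [0.18, 2.33], [-1.44, 4.58], [0.02, 2.06], [-3.01, 3.01]. Speed limits (rad/s): [2.39, 2.39, 3.01, 3.01, 3.14, 3.14, 3.14].

## Interface

Orientations are given as a unit quaternion [x, y, z, w].
In Python, from rig import ctrl, camera, recognise gives the robot as it stands. The module is installed in compiled form; this text tells all that it offers.
- The arm moves only by the shell command python3 -m handwheel 'ROWS' [FORCE]. ROWS is JSON, a list of rows, each a list of 5 numbers: the shift along the tool's x, y, z each as a share of 10 cm, from -1 to 1, then the turn about the tool's z as a share of 90 degrees, from -1 to 1, then the opening, from 0 (shut) to 1 (fully open). A call has 1 to 20 rows; each row is the pose to reach, as a shift and turn from the pose commanded when the call began, along the tool's axes at that moment; what a row does not reach only later rows make up. A row lasts 1/12 s, in which the tool goes at most 41.7 mm and 7.16 degrees, less where a joint would pass 70% of its speed; a pose out of reach is approached as far as the arm can. A call with a number of a shift or a turn outside -1 to 1 is refused whole. A call with a gripper value outside its range is refused whole. The fingers move at their own pace and stop on an object; FORCE is the grip in N (left out, the last holds). Time passes only in rows, so rows that repeat a pose let the fingers close. It gives the time, the measured TCP pose, the force, the opening and the grip force at its end, in the units of the state.
- ctrl.sense(): the state, without advancing time (a new reading comes with each control period).
- camera(name): name is "scene" or "top"; returns a dict with "pixels" (480x640x3 uint8, red, green, blue), "intrinsics" (3x3 intrinsics, pixels), "k1" (the pictures are not rectified: a ray, as slopes to the right and down, at radius r is drawn at 1 + k1 r^2 times it, then the intrinsics apply), "T" (4x4, takes a point from camera to world coordinates). Camera axes: x right, y down, z forward; pixel columns grow to the right and rows downward; lengths in mm; the calibration is good to about 2 mm. A picture is of the moment at which its call begins. There is no depth.
- ctrl.job_done(): hands the job in; it is judged then, once.
Trained networks look in the newest picture that a camera, given by its name, has taken for a name from the list of things; names that differ only in an ending like _2 or _b are one class to them, and where a whole thing is asked for, a point or a joint stands for the part that bears it (a point fixed in the world has none). Each returns a list of dicts, best first, with "p" (0 to 1); they miss things now and then, are a little off and sometimes report something else, mostly with a low value. They report only what shows in the picture. A call takes as long as a camera call.
- recognise(target, camera): "centre" ([x, y, z] in mm, in the coordinates of the camera as it stood for that picture, good to about 4 mm: the middle of the surface that is visible of it).
The state is a dict: "time": time; "qpos": joint angles; "joint_velocities": joint speeds; "joint_efforts": joint torques, N m; "tool_pos": TCP position; "ee_rot": TCP orientation; "wrist_force": force on the tool from outside, world axes, zero at the start; "torque": the same for the moment, N m; "finger_gap": opening from 0.0 (shut) to 1.0 (fully open); "finger_force": force on a finger pad.
Only numpy, scipy, OpenCV 4.12 (cv2) and the standard library are available. Lean on these libraries where they do the work, as an engineer would, in place of code of your own. Each camera call takes 0.05 s, during which the arm holds its last target. There are 200 camera calls.

## Task

Get the cigar-mould clamp ready for a mould change: first, with the tensioner arm still at rest, turn the knurled preload collar until its pointer clicks in at mark 4. Then push the sprung tensioner arm by its post away from the mould, past the ratchet click and right back to its stop block, and finish still holding it there with the gripper, so that the arm does not come back to rest on the pawl; leave the collar at 4 and all other things in their places.

Things in the scene. Friction and masses are not known exactly. Their poses are not given: they have to be found in the camera images.
- clamp: mould clamp: plywood board 260 (x) x 280 (y) x 18 mm fixed to the bench, origin centre of its underside, z up. Its x axis points away from the robot, y to the left. The pivot bolt of arm and collar stands at x = 70, y = -15 mm in this frame; the mould bay is on the left (y from 33 to 133 mm, mould top 54 mm above the bench)
- collar_top (a point): centre of the top face of the preload collar: an upright round knurled aluminium sleeve on the pivot axis, grip part 36 mm in diameter, 68 to 100 mm above the bench (this point: 100 mm), with a 48 mm wide foot at 60 to 68 mm. Under it a fixed dark scale disc, 92 mm wide, top at 60 mm, with five marks of 1 to 5 white pips
- pointer_tip (a point): tip of the collar's small dark pointer, 30 mm from its axis, 64 mm above the bench; it points to the mark that is set, as does a dark line on the collar's top. From above in the clamp frame, mark 3 lies towards -x (the robot); marks are 0.40 rad apart, rising clockwise (mark 1 to the clamp's right of mark 3, mark 5 to the left)
- collar (a joint): turn of the collar (rad), growing clockwise seen from above: 0 at mark 1, 0.40 at mark 2, 0.80 at mark 3, 1.20 at mark 4, 1.60 at mark 5. Clicks into a detent at each mark and stays there; about 0.18 N m turns it over a click. End stops at -0.05 and 1.65
- post_top (a point): centre of the top of the upright steel post on the tensioner arm: 16 mm in diameter, 37 to 97 mm above the bench (this point: 97 mm), 115 mm from the pivot axis. The arm is a flat steel bar, 20 mm wide, 23 to 37 mm above the bench, from the pivot towards the robot; its rubber pad faces the mould. Round the post all is free above 56 mm
- tensioner (a joint): turn of the tensioner arm about its vertical pivot (rad), growing counter-clockwise from above, which takes the post away from the mould, to the clamp's right. At 0 (at rest) the post lies towards -x of the clamp from the pivot. A spring pulls it to 0: about 4 N at the post at 0, 8 N at 0.60, where the arm meets a low stop block
- mould: half of a black plastic cigar mould, 200 x 100 x 36 mm, ribbed on top, lying loose in the clamp's bay (0.45 kg); origin centre of its underside. A bystander: leave it there
- grease_jar: small steel jar with black cap, 36 mm wide, 38 mm high, standing loose on the clamp board's far right corner; origin centre of underside. A bystander
- glue_jar: amber jar, 60 mm wide, 70 mm high, standing on the rolling board; origin centre of underside. A bystander
- gauge_ring: brass ring, 48 mm wide, 12 mm high, on the rolling board; origin centre of underside. A bystander
- spare_mould: a second black mould half, 200 x 100 x 36 mm, on the bench behind; origin centre of underside. A bystander
- press_block: wooden block 90 x 60 x 45 mm, on the bench behind; origin centre of underside. A bystander
- screwdriver: screwdriver with black handle lying to the right on the bench; origin between its ends. A bystander
- pawl_place (a point): sprung brass pawl on the clamp board at the robot's side, 24 to 36 mm above the bench; a slider that moves by itself. The arm's nose rides over it at 0.30 to 0.40 rad (about 10 N at the post); it clicks in behind and would catch a returning arm at 0.44. From 0.44 to 0.60 the arm is clear of it

How it is judged (in metres and radians):
On the way, in this order (a step that is already met when the one before it is completed fails the run):
1. the collar stands at mark 4 while the tensioner arm is still at rest (value of joint collar between 1.08 and 1.32 rad and value of joint tensioner below 0.1 rad), for 0.2 s.
2. the tensioner arm has been pushed back past its ratchet click (value of joint tensioner above 0.46 rad), for 0.2 s.
At the end, for the whole second after the job is handed in: the program ends while the gripper holds the tensioner arm back: arm joint above 0.52 rad (clear of the pawl, which would catch it at 0.44; stop at 0.60), robot pressing or gripping it with more than 2.5 N, collar within 0.12 rad of mark 4 (1.20 rad) (value of joint collar between 1.08 and 1.32 rad and value of joint tensioner above 0.52 rad and contact force between any of the fingers, the arm and tensioner above 2.5 N); the arm keeps its last pose, push and grip.
It fails at once if another thing (mould, jar, ring, spare mould, block, screwdriver) is moved by more than 30 mm (distance of any of mould, grease_jar, glue_jar, gauge_ring, spare_mould, press_block, screwdriver from where it was at the start of the episode above 0.03 m).
It also fails if it takes over 45 s, if anything falls off the work surface, if the arm or the gripper's body presses on something with over 40 N, if the wrist force passes 120 N, or if a joint passes its speed limit or range.

## Working session

There is one attempt and no reset: what is moved stays moved. The work goes in short steps, Python scripts to look and compute and a shell command to move; the robot and the scene stay as the last step left them, time stands still between calls to the robot, and variables do not carry over. Pictures are saved under pics/ and viewed, at most 10 in all, crops included, and the job is handed in when it is done.

```bash
mkdir -p pics
cat > h.py <<'E'
import numpy as np, cv2
from rig import ctrl, camera, recognise
def shot(name,fn=None):
    c=camera(name)
    if fn: cv2.imwrite('pics/'+fn,cv2.cvtColor(c['pixels'],cv2.COLOR_RGB2BGR))
    return c
def rec(t,name,c,n=2):
    return [(round(d['p'],2),np.round((c['T']@np.r_[d['centre'],1])[:3],1).tolist()) for d in recognise(t,name)[:n]]
def onplane(c,u,v,z):
    K=np.array(c['intrinsics']);d=np.array([(u-K[0,2])/K[0,0],(v-K[1,2])/K[1,1]])
    s=d.copy()
    for _ in range(20): s=d/(1+c['k1']*(s@s))
    r=c['T'][:3,:3]@np.r_[s,1];o=c['T'][:3,3]
    return o+r*(z-o[2])/r[2]
E
python3 - <<'E'
from h import *
for n in ('top','scene'):
    c=shot(n,n+'0.png'); print(n,np.round(c['T'],3).tolist())
    for t in ('collar_top','pointer_tip','post_top','clamp','mould','grease_jar','pawl_place'): print(t,rec(t,n,c))
s=ctrl.sense();print(s['time'],s['tool_pos'],s['ee_rot'],s['finger_gap'])
E
```

```text
top [[-0.017, -0.994, 0.106, 439.124], [-1.0, 0.015, -0.018, -96.19], [0.017, -0.106, -0.994, 1577.836], [0.0, 0.0, 0.0, 1.0]]
collar_top [(0.7, [582.9, -203.6, 100.3])]
pointer_tip [(0.76, [585.6, -200.5, 97.4])]
post_top [(0.87, [510.5, -178.8, 38.2])]
clamp [(0.85, [507.2, -212.8, 20.6]), (0.49, [506.0, -180.3, 38.6])]
mould [(0.94, [532.0, -100.2, 39.5]), (0.39, [589.9, -294.0, 55.0])]
grease_jar [(0.44, [590.8, -291.1, 53.5]), (0.36, [639.1, -503.4, 19.1])]
pawl_place [(0.59, [506.9, -214.5, 14.6])]
scene [[-0.747, 0.378, -0.546, 1182.008], [0.664, 0.42, -0.618, 545.776], [-0.005, -0.825, -0.565, 693.01], [0.0, 0.0, 0.0, 1.0]]
collar_top [(0.95, [591.3, -189.0, 87.5])]
pointer_tip [(0.72, [590.5, -194.7, 87.2]), (0.26, [538.8, -92.0, 46.1])]
post_top [(0.93, [499.7, -181.3, 38.8])]
clamp [(0.66, [576.6, -177.7, 20.8]), (0.18, [595.3, -289.5, 51.2])]
mould [(0.87, [540.6, -91.8, 43.5])]
grease_jar []
pawl_place [(0.95, [579.6, -181.4, 20.9])]
0.8 [ 228.82773265 -581.60567742  231.31666424] [9.82490254e-01 1.86313979e-01 3.08744753e-05 4.29377225e-06] 1.0009592356760042
```

```bash
python3 - <<'E'
import cv2
a=cv2.imread('pics/top0.png')
cv2.imwrite('pics/t0.png',a)
E
python3 - <<'E'
from h import *
c=camera('top');K=c['intrinsics'];print(K,c['k1'])
# crop centred at collar
r=np.linalg.inv(c['T'])@np.r_[580,-195,80,1];p=r[:2]/r[2];q=p*(1+c['k1']*(p@p));u=K[0][0]*q[0]+K[0][2];v=K[1][1]*q[1]+K[1][2];print(u,v)
a=cv2.imread('pics/top0.png');u0,v0=int(u)-66,int(v)-50;print(u0,v0)
cv2.imwrite('pics/tc.png',cv2.resize(a[v0:v0+100,u0:u0+133],None,fx=6,fy=6,interpolation=cv2.INTER_CUBIC))
E
```

```text
[[551.2500188    0.         315.20668517]
 [  0.         551.2500188  232.25386825]
 [  0.           0.           1.        ]] -0.11802754553263806
341.2766452050191 238.66859429905398
275 188
```

View pics/top0.png

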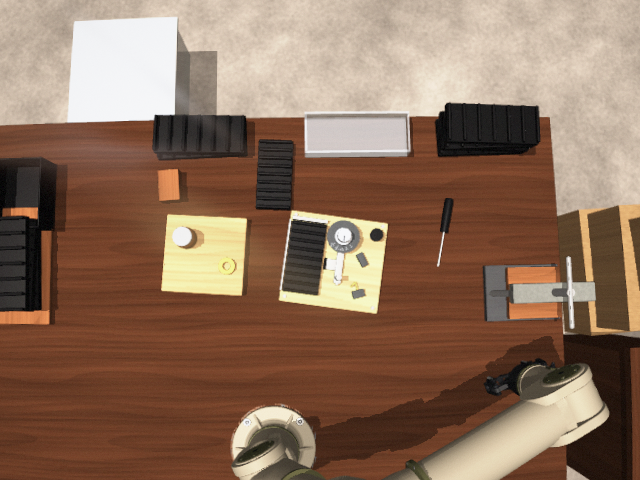

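View pics/tc.png

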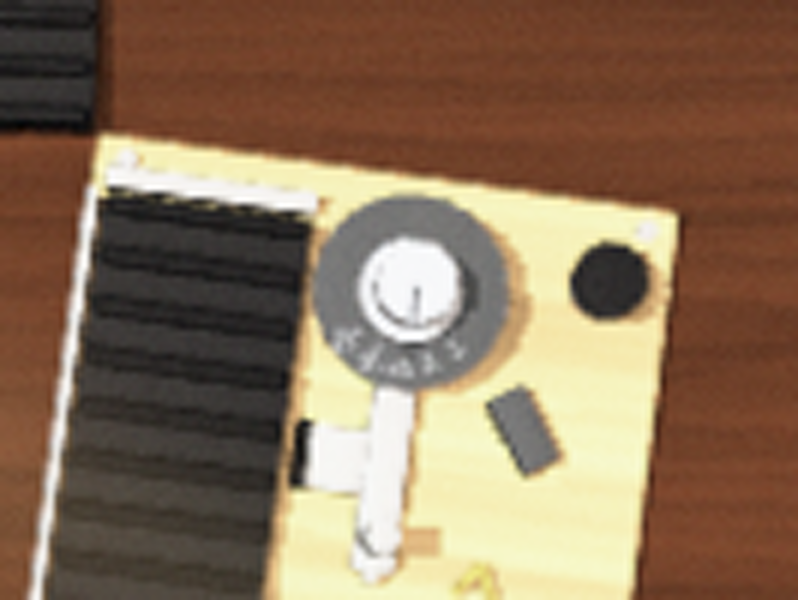

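View pics/scene0.png

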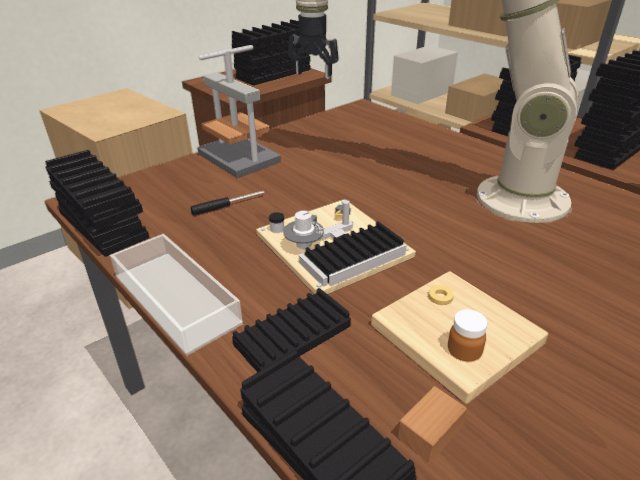

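```bash
cat >> h.py <<'E'
def plan(s,target,yaw_dir=None):
    "tool-frame shift (shares of 100 mm) to target"
    from scipy.spatial.transform import Rotation as R
    M=R.from_quat(s['ee_rot']).as_matrix()
    return np.round(M.T@(np.array(target)-s['tool_pos'])/100,3), M
E
python3 - <<'E'
from h import *
c=camera('top');u0,v0=275,188
f=lambda u,v,z:onplane(c,u0+(u+.5)/6-.5,v0+(v+.5)/6-.5,z)
print('collar',f(412,287,100)); print('disc',f(411,292,60))
tl,tr=f(98,133,18),f(678,213,18);bl,br=onplane(c,280.5,300.5,18),onplane(c,377.5,312.5,18)
print(tl,tr,bl,br); ctr=(tl+tr+bl+br)/4; y=(tl-tr)+(bl-br);y/=np.linalg.norm(y);yaw=np.arctan2(-y[0],y[1])
x=(tl-bl)+(tr-br);print('yaw',yaw,np.arctan2(x[1],x[0]),np.linalg.norm(tl-tr),np.linalg.norm(tl-bl))
X=np.array([np.cos(yaw),np.sin(yaw)]);Y=np.array([-X[1],X[0]])
pv=ctr[:2]+70*X-15*Y;print('ctr',ctr,'pivot',pv,'post',pv-115*X)
# dark pointer line on top: enlarged crop for viewing
a=cv2.imread('pics/top0.png');cv2.imwrite('pics/col.png',cv2.resize(a[218:256,318:368],None,fx=14,fy=14,interpolation=cv2.INTER_CUBIC))
print(plan(ctrl.sense(),[*pv,150]))
E
```

```text
collar [ 586.8484472  -199.20315979  100.        ]
disc [ 588.53381376 -201.47768321   60.        ]
[671.00004678 -56.87665584  18.        ] [ 628.60238678 -332.90985634   18.        ] [413.75719895 -24.36419254  18.        ] [ 375.19478961 -297.01339058   18.        ]
yaw -0.14649653700689322 -0.13317142572243643 279.270280113052 259.289303723837
ctr [ 522.13860553 -177.79102382   18.        ] pivot [ 589.19920821 -202.84846919] post [ 475.43102385 -186.06156274]
(array([ 4.74 , -2.205,  0.814]), array([[ 9.30593386e-01,  3.66054565e-01,  7.46817329e-05],
       [ 3.66054564e-01, -9.30593389e-01,  3.75914338e-05],
       [ 8.32588428e-05, -7.64475055e-06, -9.99999997e-01]]))
```

View pics/col.png

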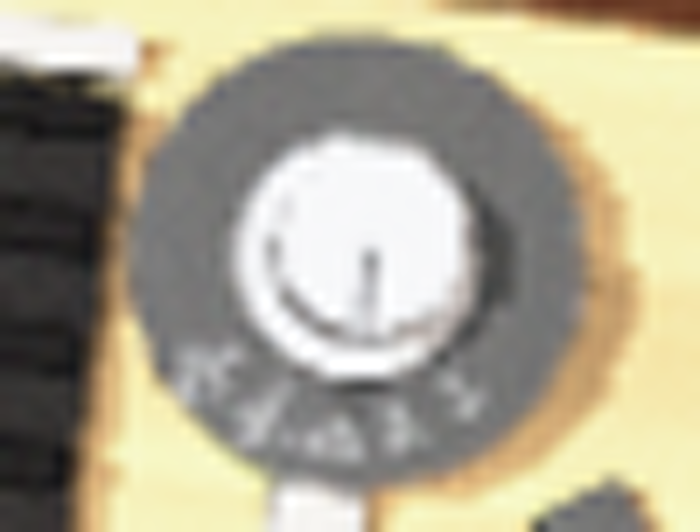

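```bash
cat >> h.py <<'E'
def proj(c,P):
    K=np.array(c['intrinsics']);p=np.linalg.inv(c['T'])@np.r_[P,1];p=p[:2]/p[2];p=p*(1+c['k1']*(p@p));return p*K[[0,1],[0,1]]+K[:2,2]
def collar_scan(c,pv,yaw):
    g=cv2.cvtColor(c['pixels'],cv2.COLOR_RGB2GRAY).astype(np.float32)
    for j in np.arange(0,1.81,.1):
        a=yaw+np.pi-(j-.8); d=np.array([np.cos(a),np.sin(a)]); o=[]
        for z,rs in ((100,(6,9,12,15)),(66,(26,28,30))):
            uv=np.array([proj(c,[*(pv+r*d),z]) for r in rs],np.float32)
            o.append(cv2.remap(g,uv[:,:1],uv[:,1:],cv2.INTER_LINEAR).mean())
        print(round(j,1),np.round(o))
E
python3 - <<'E'
from h import *
collar_scan(camera('top'),np.array([588,-201.5]),-.142)
E
```

```text
0.0 [243. 136.]
0.1 [243. 133.]
0.2 [244. 118.]
0.3 [241. 117.]
0.4 [237. 138.]
0.5 [229. 132.]
0.6 [214. 115.]
0.7 [197. 105.]
0.8 [204. 113.]
0.9 [212. 119.]
1.0 [222. 122.]
1.1 [233. 126.]
1.2 [241. 143.]
1.3 [242. 139.]
1.4 [244. 125.]
1.5 [245. 126.]
1.6 [244. 135.]
1.7 [246. 131.]
1.8 [247. 127.]
```

```bash
for i in 1; do python3 -m handwheel '[[1,-0.47,0,0,1],[1,-0.47,0,0,1],[1,-0.47,0,0,1],[1,-0.47,0,0,1]]' 40
python3 -m handwheel '[[1,-0.47,0,0,1],[1,-0.47,0,0,1],[1,-0.47,0,0,1],[1,-0.47,0,0,1]]'
python3 -m handwheel '[[1,-0.47,0,0,1],[1,-0.47,0,0,1],[1,-0.47,0,0,1],[1,-0.47,0,0,1]]'
python3 -m handwheel '[[1,-0.47,0,0,1],[1,-0.47,0,0,1],[1,-0.47,0,0,1],[1,-0.47,0,0,1],[1,-0.47,0,0,1]]'; done
python3 - <<'E'
from h import *
s=ctrl.sense();print(s['time'],plan(s,[588,-201.5,72])[0],s['wrist_force'])
E
```

```text
time: 1.28
tool_pos: [311.5, -495.7, 231.7]
ee_rot: [0.982, 0.191, 0.002, -0.001]
wrist_force: [0.9, 0.4, 0.6]
finger_gap: 1.003
finger_force: 0.0
time: 1.62
tool_pos: [386.5, -414.8, 231.6]
ee_rot: [0.981, 0.191, 0.002, -0.001]
wrist_force: [1.2, 1.1, 0.2]
finger_gap: 1.0
finger_force: 0.0
time: 1.95
tool_pos: [461.4, -334.1, 231.5]
ee_rot: [0.982, 0.191, 0.002, -0.001]
wrist_force: [-0.9, 0.7, 0.4]
finger_gap: 1.003
finger_force: 0.0
time: 2.37
tool_pos: [533.2, -258.7, 231.1]
ee_rot: [0.982, 0.188, 0.0, -0.0]
wrist_force: [-0.4, -0.6, 0.9]
finger_gap: 1.003
finger_force: 0.0
2.3667 [ 0.72  -0.328  1.591] [-0.39220175 -0.59149232  0.89638274]
```

```bash
python3 -m handwheel '[[0.4,-0.18,0.3,0,1],[0.72,-0.33,0.9,0,1],[0.72,-0.33,0.9,0,1],[0.72,-0.33,0.9,0,1],[0.72,-0.33,0.9,0,1],[0.72,-0.33,0.9,0,1]]'
python3 - <<'E'
from h import *
s=ctrl.sense();print(s['time'],plan(s,[588,-201.5,72])[0])
c=shot('scene','s1.png');a=cv2.imread('pics/s1.png')
q=proj(c,s['tool_pos']).astype(int);print(q,proj(c,[588,-201.5,100]))
cv2.imwrite('pics/s1c.png',cv2.resize(a[150:270,220:380],None,fx=5,fy=5,interpolation=cv2.INTER_CUBIC))
E
```

```text
time: 2.87
tool_pos: [586.5, -205.8, 142.0]
ee_rot: [0.983, 0.185, -0.0, 0.001]
wrist_force: [0.0, -0.3, 0.6]
finger_gap: 0.998
finger_force: 0.0
2.8667 [ 0.03  -0.035  0.7  ]
[300 199] [302.04295014 216.78015221]
```

View pics/s1c.png

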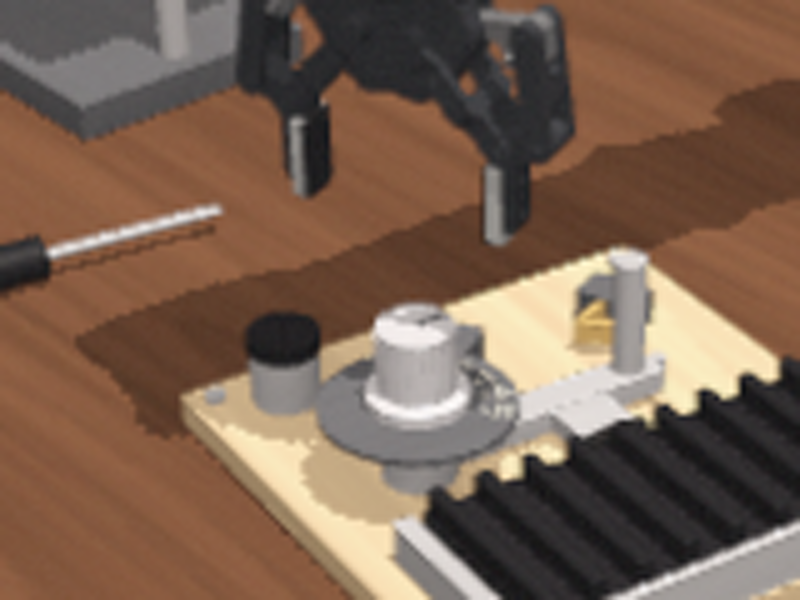

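Run:
```python
from h import *
c=camera('scene');f=lambda u,v,z:onplane(c,220+(u+.5)/5-.5,150+(v+.5)/5-.5,z)
print(f(415,320,100),f(629,258,97),proj(c,[475,-186,97]))
```

```text
[ 578.61659724 -210.933094    100.        ] [ 467.35064087 -190.69032039   97.        ] [344.38963682 203.09172125]
```

```bash
python3 -m handwheel '[[0,0,0.3,0,1],[0,0,0.5,0,1],[0,0,0.68,0,1],[0,0,0.68,0,1],[0,0,0.68,0,1]]'
python3 - <<'E'
from h import *
s=ctrl.sense();print(s['time'],plan(s,[587,-202.5,73])[0])
c=shot('scene','s2.png');a=cv2.imread('pics/s2.png')
cv2.imwrite('pics/s2c.png',cv2.resize(a[150:270,220:380],None,fx=5,fy=5,interpolation=cv2.INTER_CUBIC))
E
```

```text
time: 3.38
tool_pos: [586.7, -204.5, 74.1]
ee_rot: [0.983, 0.185, -0.0, 0.0]
wrist_force: [0.6, -0.3, 0.6]
finger_gap: 0.998
finger_force: 0.0
3.3833 [ 0.01  -0.018  0.011]
```

View pics/s2c.png

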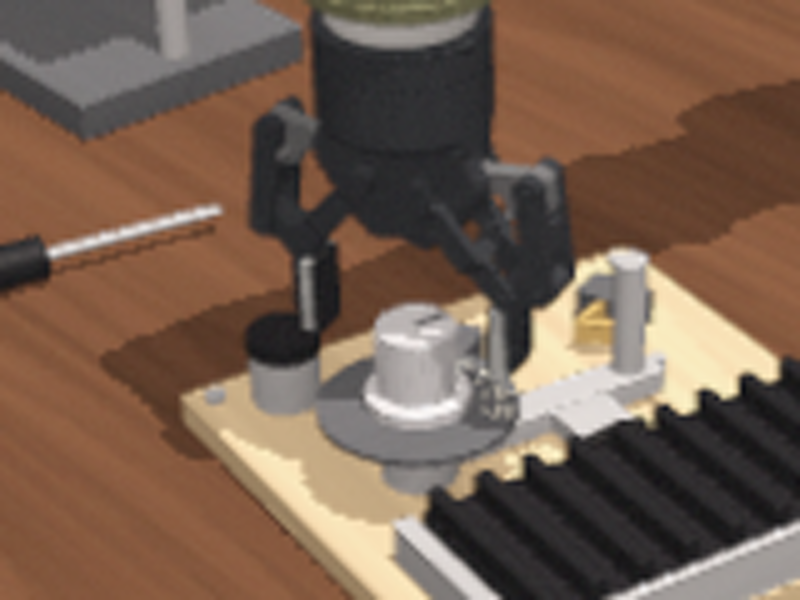

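The collar (crop ~(417,350)) sits midway between the finger tips at (310,325) and (515,365); the line on top runs towards the mark 3 side. Closing.

```bash
python3 -m handwheel '[[0,-0.01,0,0,0.6],[0,-0.01,0,0,0.35],[0,-0.01,0,0,0.3],[0,-0.01,0,0,0.3],[0,-0.01,0,0,0.3],[0,-0.01,0,0,0.3],[0,-0.01,0,0,0.3],[0,-0.01,0,0,0.3]]' 40
```

```text
time: 4.1
tool_pos: [587.3, -202.5, 74.3]
ee_rot: [0.982, 0.186, 0.001, 0.0]
wrist_force: [-0.3, -0.7, 6.2]
finger_gap: 0.409
finger_force: 39.6
```

```bash
python3 -m handwheel '[[0,0,0,0.04,0.3],[0,0,0,0.08,0.3],[0,0,0,0.12,0.3],[0,0,0,0.16,0.3],[0,0,0,0.2,0.3],[0,0,0,0.23,0.3],[0,0,0,0.26,0.3],[0,0,0,0.26,0.3],[0,0,0,0.26,0.3],[0,0,0,0.26,0.3]]' 50
python3 - <<'E'
from h import *
s=ctrl.sense();print(s['torque'],s['wrist_force'],s['ee_rot'])
E
python3 -m handwheel '[[0,0,0,0,0.6],[0,0,0,0,1],[0,0,0,0,1],[0,0,0,0,1],[0,0,0,0,1]]'
python3 -m handwheel '[[0,0,-0.3,0,1],[0,0,-0.6,0,1],[0,0,-0.8,0,1],[0,0,-0.8,0,1]]'
python3 -m handwheel '[[-0.3,-0.8,0,0,1],[-0.3,-0.8,0,0,1],[-0.3,-0.8,0,0,1],[-0.3,-0.8,0,0,1]]'
python3 - <<'E'
from h import *
c=shot('top','t2.png');collar_scan(c,np.array([588,-201.5]),-.142)
a=cv2.imread('pics/t2.png');cv2.imwrite('pics/t2c.png',cv2.resize(a[210:310,310:390],None,fx=6,fy=6,interpolation=cv2.INTER_CUBIC))
s=ctrl.sense();print(s['tool_pos'],s['ee_rot'])
E
```

```text
time: 4.93
tool_pos: [587.3, -202.8, 74.4]
ee_rot: [1.0, -0.017, 0.001, 0.0]
wrist_force: [-0.4, -1.5, 5.2]
finger_gap: 0.404
finger_force: 49.3
[-0.15981881  0.25277506 -0.02289538] [-0.44062911 -1.48707475  5.22386969] [ 9.99855395e-01 -1.69814821e-02  7.73870967e-04  4.69506511e-04]
time: 5.35
tool_pos: [586.7, -202.1, 73.1]
ee_rot: [1.0, -0.017, -0.0, -0.0]
wrist_force: [-0.5, 0.4, -0.3]
finger_gap: 1.001
finger_force: 0.0
time: 5.68
tool_pos: [589.4, -202.8, 158.9]
ee_rot: [1.0, -0.017, 0.004, 0.001]
wrist_force: [0.1, -0.3, 0.6]
finger_gap: 0.998
finger_force: 0.0
time: 6.02
tool_pos: [559.1, -117.3, 153.3]
ee_rot: [1.0, -0.014, -0.0, -0.001]
wrist_force: [0.2, -0.9, -0.2]
finger_gap: 1.004
finger_force: 0.0
0.0 [205.  95.]
0.1 [206.  88.]
0.2 [207.  77.]
0.3 [207.  77.]
0.4 [206.  91.]
0.5 [205.  90.]
0.6 [205.  77.]
0.7 [204.  61.]
0.8 [175.  58.]
0.9 [144.  55.]
1.0 [112. 175.]
1.1 [ 88. 225.]
1.2 [ 82. 234.]
1.3 [ 88. 235.]
1.4 [102. 232.]
1.5 [121. 231.]
1.6 [134. 230.]
1.7 [145. 229.]
1.8 [155. 230.]
[ 559.37262571 -119.98388047  153.29078887] [ 9.99880809e-01 -1.54391624e-02  8.78028956e-06 -2.84094055e-05]
```

View pics/t2c.png

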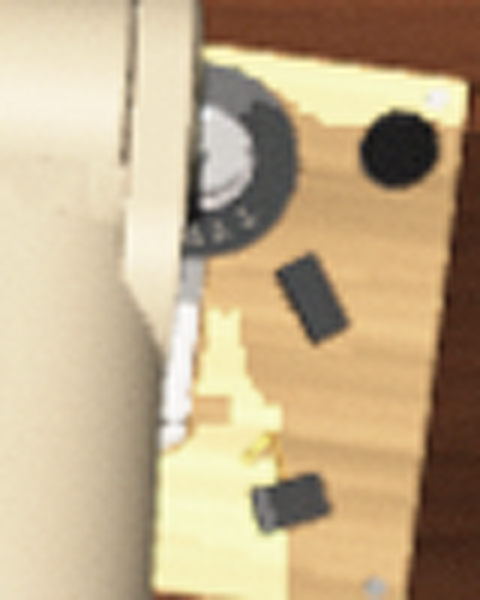

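```bash
python3 -m handwheel '[[0,-1,0,0,1],[0,-1,0,0,1],[0,-1,0,0,1],[0,-1,0,0,1]]' | head -2
python3 - <<'E'
from h import *
c=shot('top','t3.png');collar_scan(c,np.array([588,-201.5]),-.142)
a=cv2.imread('pics/t3.png');cv2.imwrite('pics/t3c.png',cv2.resize(a[210:290,310:390],None,fx=7,fy=7,interpolation=cv2.INTER_CUBIC))
E
```

```text
time: 6.4
tool_pos: [563.3, -16.0, 153.2]
0.0 [204.  92.]
0.1 [205.  88.]
0.2 [207.  76.]
0.3 [207.  74.]
0.4 [206.  92.]
0.5 [205.  90.]
0.6 [204.  76.]
0.7 [203.  77.]
0.8 [197.  93.]
0.9 [188.  81.]
1.0 [170.  77.]
1.1 [149.  76.]
1.2 [134.  78.]
1.3 [137.  80.]
1.4 [152.  77.]
1.5 [173.  81.]
1.6 [183.  90.]
1.7 [194.  86.]
1.8 [201.  80.]
```

View pics/t3c.png

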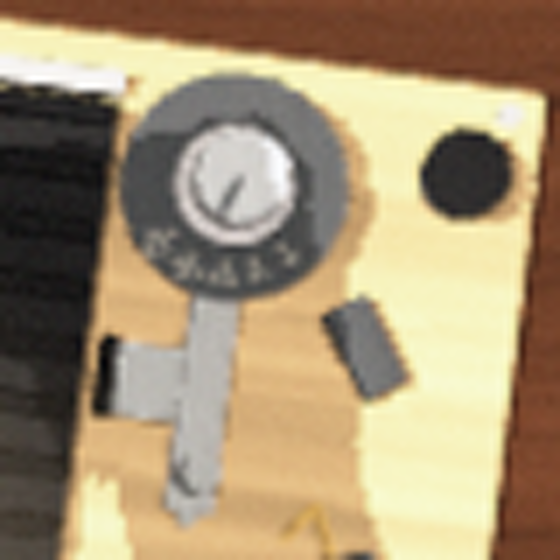

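```bash
python3 -m handwheel '[[-0.85,0.8,0,0,1],[-0.85,0.8,0,0,1],[-0.85,0.8,0,0,1],[-0.85,0.8,0,0,1],[-0.85,0.8,0,0,1]]' | head -2
python3 - <<'E'
from h import *
c=camera('top');print(onplane(c,310+192.5/7-.5,210+472.5/7-.5,97))
s=ctrl.sense();print(plan(s,[474,-186.5,130])[0],s['ee_rot'])
E
```

```text
time: 6.87
tool_pos: [474.0, -102.6, 153.5]
[ 475.28116336 -180.19225332   97.        ]
[0.021 0.857 0.236] [ 9.99818877e-01 -1.90270367e-02  3.55954982e-04  2.40175385e-04]
```

```bash
python3 -m handwheel '[[0.02,0.83,0.15,0,1],[0.02,0.83,0.24,0,1],[0.02,0.83,0.24,0,1],[0.02,0.83,0.24,0,1],[0.02,0.83,0.24,0,1]]' | head -2
python3 -m handwheel '[[0,0,0.2,0,1],[0,0,0.4,0,1],[0,0,0.64,0,1],[0,0,0.64,0,1],[0,0,0.64,0,1]]'
python3 - <<'E'
from h import *
s=ctrl.sense();print(plan(s,[474,-184.5,66])[0],s['ee_rot'])
c=shot('scene','s3.png');a=cv2.imread('pics/s3.png')
cv2.imwrite('pics/s3c.png',cv2.resize(a[140:260,240:400],None,fx=5,fy=5,interpolation=cv2.INTER_CUBIC))
E
```

```text
time: 7.33
tool_pos: [475.1, -181.2, 128.9]
time: 7.75
tool_pos: [474.4, -179.7, 65.0]
ee_rot: [1.0, -0.016, -0.001, -0.001]
wrist_force: [0.1, 0.5, -0.5]
finger_gap: 1.0
finger_force: 0.0
[-0.003  0.049 -0.01 ] [ 9.99878355e-01 -1.55554855e-02 -9.07119394e-04 -6.92796472e-04]
```

View pics/s3c.png

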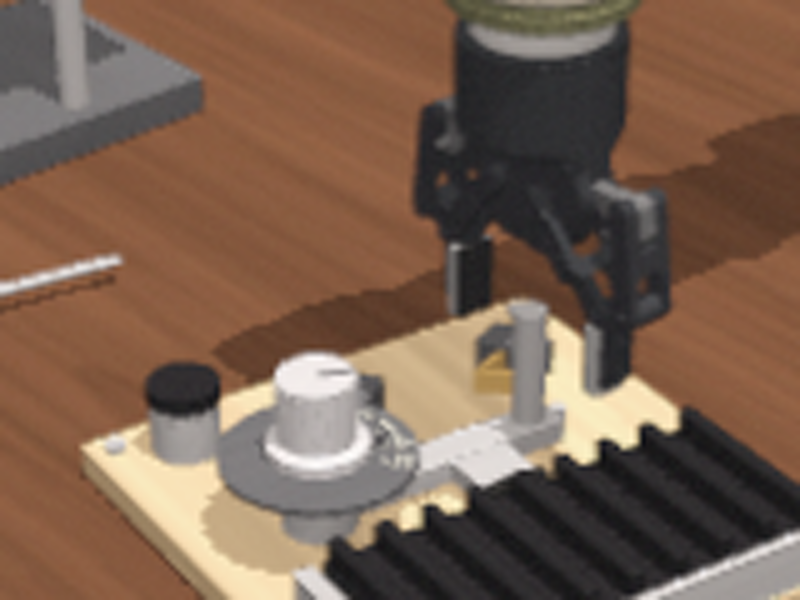

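The post (crop ~(528,340)) is between the fingers, slightly nearer the right one; the pointer line stays at mark 4. Shift 4 mm and close.

```bash
python3 -m handwheel '[[-0.01,0.04,0,0,0.7],[-0.01,0.04,0,0,0.4],[-0.01,0.04,0,0,0.2],[-0.01,0.04,0,0,0.1],[-0.01,0.04,0,0,0.1],[-0.01,0.04,0,0,0.1],[-0.01,0.04,0,0,0.1],[-0.01,0.04,0,0,0.1],[-0.01,0.04,0,0,0.1],[-0.01,0.04,0,0,0.1]]' 40
python3 - <<'E'
from h import *
s=ctrl.sense();print(s['ee_rot'],s['torque'])
E
```

```text
time: 8.63
tool_pos: [473.4, -185.4, 65.7]
ee_rot: [1.0, -0.017, 0.0, 0.0]
wrist_force: [-2.2, 0.3, 4.4]
finger_gap: 0.17
finger_force: 38.9
[ 9.99858898e-01 -1.67975219e-02  1.65193452e-04  1.53809591e-05] [ 0.11078634  0.35685605 -0.00908682]
```

```bash
python3 -m handwheel '[[-0.005,0.06,0,-0.03,0.1],[-0.007,0.115,0,-0.064,0.1],[-0.006,0.17,0,-0.095,0.1],[-0.003,0.23,0,-0.127,0.1],[0.004,0.285,0,-0.16,0.1],[0.013,0.344,0,-0.19,0.1],[0.013,0.344,0,-0.19,0.1]]' 60
python3 -m handwheel '[[0.026,0.055,0,-0.032,0.1],[0.055,0.105,0,-0.064,0.1],[0.085,0.152,0,-0.096,0.1],[0.115,0.2,0,-0.128,0.1],[0.115,0.2,0,-0.128,0.1]]'
python3 - <<'E'
from h import *
s=ctrl.sense();p=s['tool_pos'];d=p[:2]-np.array([587.2,-201.7]);a=np.arctan2(d[1],d[0])%(2*np.pi)-np.pi+.142;print(np.hypot(*d),a,p,s['ee_rot'],s['wrist_force'],s['torque'])
E
```

```text
time: 9.22
tool_pos: [473.3, -219.8, 65.7]
ee_rot: [0.991, 0.133, -0.0, -0.0]
wrist_force: [-5.4, 5.1, 9.4]
finger_gap: 0.169
finger_force: 58.9
time: 9.63
tool_pos: [481.9, -239.9, 64.6]
ee_rot: [0.973, 0.23, -0.007, -0.001]
wrist_force: [-31.4, -3.2, 25.2]
finger_gap: 0.165
finger_force: 62.1
111.99703894784118 0.48972249480176144 [ 481.90584636 -239.8638303    64.62516047] [ 0.97326964  0.22956053 -0.00686008 -0.00105376] [-31.42333486  -3.18768777  25.16798834] [-0.55662592  6.22358601  0.03975975]
```

The second call should have used the rotated tool axes; it pulls about 10 mm too far inwards. Correcting.

```bash
python3 -m handwheel '[[-0.06,0,0,0,0.1],[-0.117,0.006,0,0,0.1],[-0.117,0.006,0,0,0.1],[-0.12,0.06,0,-0.03,0.1],[-0.124,0.1,0,-0.05,0.1],[-0.124,0.12,0,-0.066,0.1],[-0.124,0.12,0,-0.066,0.1],[-0.124,0.12,0,-0.066,0.1],[-0.124,0.12,0,-0.066,0.1]]' 60
python3 - <<'E'
from h import *
s=ctrl.sense();p=s['tool_pos'];d=p[:2]-np.array([587.2,-201.7]);a=np.arctan2(d[1],d[0])%(2*np.pi)-np.pi+.142;print(np.hypot(*d),a,p,s['ee_rot'],s['wrist_force'],s['torque'])
E
```

```text
time: 10.38
tool_pos: [485.5, -249.2, 64.9]
ee_rot: [0.959, 0.282, 0.001, -0.001]
wrist_force: [4.3, 8.2, -1.2]
finger_gap: 0.168
finger_force: 60.1
112.19119086609054 0.5788724310703991 [ 485.54587409 -249.16895822   64.94879473] [ 0.95934412  0.28223288  0.00112296 -0.00148559] [ 4.27169244  8.15592317 -1.20720858] [ 1.69509156 -0.86315019 -0.31053862]
```

```bash
python3 -m handwheel '[[-0.005,0.02,0,0,0.1],[-0.01,0.04,0,0,0.1],[-0.01,0.05,0,0,0.1],[-0.01,0.05,0,0,0.1],[-0.01,0.05,0,0,0.1]]' 60
python3 - <<'E'
from h import *
c=shot('scene','s4.png');c2=shot('top','t4.png')
s=ctrl.sense();p=s['tool_pos'];d=p[:2]-np.array([587.2,-201.7]);a=np.arctan2(d[1],d[0])%(2*np.pi)-np.pi+.142;print(np.hypot(*d),a,p,s['wrist_force'],s['torque'])
a=cv2.imread('pics/s4.png')[140:260,230:390];b=cv2.imread('pics/t4.png')[200:320,300:400]
cv2.imwrite('pics/f4.png',cv2.hconcat([cv2.resize(a,None,fx=3,fy=3,interpolation=cv2.INTER_CUBIC),cv2.resize(b,None,fx=3,fy=3,interpolation=cv2.INTER_CUBIC)]))
E
```

```text
time: 10.8
tool_pos: [486.2, -250.7, 64.8]
ee_rot: [0.959, 0.283, -0.0, -0.004]
wrist_force: [-4.3, 18.8, 9.0]
finger_gap: 0.163
finger_force: 61.5
112.2662334744812 0.5930063398702249 [ 486.15938809 -250.63364816   64.77225117] [-3.51216315 17.95375254  7.8101325 ] [ 3.69098991  0.76385253 -0.15646068]
```

View pics/f4.png

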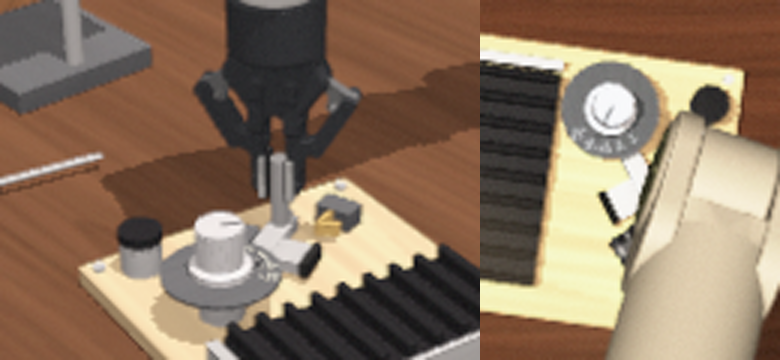

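The post is gripped with the arm swung back. The push force rose from about 9 to 19 N while the TCP moved only 1.5 of the 5 mm commanded, so the arm is at its stop. The collar line is still at mark 4.

```bash
python3 -c "
from rig import ctrl
print(ctrl.job_done())"
```

```text
the job is handed in; nothing more can be done
None
```

I turned the collar from mark 3 to mark 4, pushed the tensioner arm past the click to its stop (about 0.59 rad by the tool position), and handed in with the gripper still holding the post at about 60 N; no verdict was returned.

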